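# Check the tea cake's moisture in the bamboo cabinet drawer

### The arm

A 6-joint arm with a two-finger parallel gripper is mounted at the origin on the work surface. World frame = base frame: x ahead of the robot, y to its left, z up, the work surface at z = 0. Lengths are in m, angles in rad, forces in N, time in s.
With the tool pointing down it reaches from about 0.25 to 0.775 m from the base axis. Payload 4 kg.
Tool frame: the origin (TCP) lies at the very end of the fingers, on their centre line; the grasp point (between the pads) lies 19 mm behind it (robot.hold_point_z is the distance from the TCP to the grasp point, in m); z points along the fingers, y is the line along which they close (so a half turn about z gives the same grasp; the last joint's range is limited). The gripper opens to 94 mm and grips with 3 to 60 N. Pads are 16 mm wide; open, the fingers measure 119 mm over their backs; the gripper's body (75 mm by 177 mm) begins 78 mm behind the grasp point.
Start: joints at [1.059, 0.087, 1.371, -0, 1.684, -0.103], TCP at [0.219, 0.505, 0.206] pointing down, gripper open.
Joint ranges: [-3.1, 3.1], [-0.76, 2.03], [0.27, 2.55], [-1.08, 4.22], [0.17, 2.65], [-2.57, 2.57]. Speed limits (rad/s): [2.79, 2.79, 3.14, 3.14, 3.14, 3.14].

### API

Orientations are given as [roll, pitch, yaw] about the fixed x, y, z axes, in that order (R = Rz(yaw) Ry(pitch) Rx(roll)).
In Python, from bench import robot gives the robot as it stands.
- The arm moves only by the tool carry_out, never from a script. Its argument "steps" is a list of rows, each a list of 3 entries, a list of its own where there are three numbers: the shift along the tool's x, y, z in m, then the turn about the tool's z in units of 10 degrees (1.0 is 10 degrees), then the closure, from -1 (fully open) to 1 (shut). In form: [[[tx, ty, tz], roll, jaw], ...]. A call has 1 to 10 rows; each row is the pose to reach, as a shift and turn from the pose commanded when the call began, along the tool's axes at that moment; what a row does not reach only later rows make up. A row lasts 1/8 s, in which the tool goes at most 62.5 mm and 10.7 degrees, less where a joint would pass 70% of its speed; a pose out of reach is approached as far as the arm can. A call with a gripper value outside its range is refused whole. The fingers move at their own pace and stop on an object; the grip force is fixed at half the most. Time passes only in rows, so rows that repeat a pose let the fingers close. It gives the time, the measured TCP pose, the force, the opening and the grip force at its end, in the units of the state.
- robot.get_obs(): the state, without advancing time (a new reading comes with each control period).
- robot.snapshot(name): name is "scene" or "top"; returns a dict with "image" (384x512x3 uint8, red, green, blue), "z_map" (384x512 float32, m along the optical axis (not along the pixel's ray), 0 where there is no reading), "mtx" (3x3 intrinsics, pixels), "D" ([k1, k2, p1, p2, k3] as OpenCV has them; the pictures are not rectified), "R" (3x3) and "t" (3): a world point X has camera coordinates R X + t. Camera axes: x right, y down, z forward; pixel columns grow to the right and rows downward; lengths in m; the calibration is good to about 2 mm. A picture is of the moment at which its call begins.
- robot.close_job(): hands the job in; it is judged then, once.
The state is a dict: "time": time; "joint_positions": joint angles; "qvel": joint speeds; "joint_torque": joint torques, N m; "tool_pos": TCP position; "ee_rot": TCP orientation; "wrist_force": force on the tool from outside, world axes, zero at the start; "wrist_torque": the same for the moment, N m; "width": finger opening in m; "finger_force": force on a finger pad.
Only numpy, scipy, OpenCV 4.12 (cv2) and the standard library are available. Lean on these libraries where they do the work, as an engineer would, in place of code of your own. Each camera call takes 0.05 s, during which the arm holds its last target. There are 200 camera calls.

### The job

Pull the drawer of the bamboo cabinet out to its stop, then lift the pen-shaped moisture meter out of its wooden stand and set its tip on the orange dot of the pressed tea cake in the drawer. Hold the meter square to the sloping face of the cake and press gently, so that the spring tip goes about halfway in, and finish while still holding it there, with the drawer fully out. Do not press hard on the cake, and leave the teapot, cups, dish and tea caddy as they are.

Things in the scene. Friction and masses are not known exactly. Their poses are not given: they have to be found in the camera images.
- drawer (a joint): how far the top drawer of the bamboo cabinet (250 deep, 260 wide, 190 mm high, fixed) is out, m: 0 shut, 0.140 at its stop; slides along the handle's -x, friction 5 N, stays where left. Drawer 210 mm deep, 226 mm wide; front panel 254 wide, 78 high, its top edge 175 mm above the table. Below it a small door hangs half open; it stays below the drawer and needs no handling
- drawer_handle (a point): middle of the drawer's bar handle: dark steel bar 11 mm thick, 110 mm long, level, 147 mm above the table, its axis 42 mm in front of the drawer's face (clear gap 36 mm; fingers opened wide there push the drawer), the cabinet's top 43 mm above the bar's axis. Axes: -x is level, straight out of the cabinet's front (the way the drawer opens), y along the bar, z up
- cake: round pressed tea cake, dark brown, diameter 100, 18 mm thick, in a rest in the drawer that slopes 18 degrees down towards the drawer's front; origin at the centre of its underside, z square to its face (up and to the front). Starts turned any way about its z, stiff to turn; its centre is 55 mm behind the inner face of the drawer's front. Hidden while the drawer is shut
- spot (a point): centre of the orange dot (diameter 12 mm, white rim to 16 mm) on the upper face of the cake, 25 mm from the cake's middle; z points square out of the cake's face. With the drawer out, about 130 to 160 mm above the table
- stand: light wooden block 70 x 70 x 80 mm high, fixed, holding the meter upright in a 24 x 22 mm hole through its middle; origin at the centre of its underside
- pen: pen-shaped moisture meter, 165 mm long, about 90 g: white body 20 (its x) x 18 mm (its y) from 41 to 165 mm, blue collar 32 x 30 mm at 75 to 81 mm that rests on the stand, grey nose from 22 mm, steel tip 6 mm thick below. Origin at the tip's end (unpressed), z up the body. Starts upright in the stand, origin 5 mm above the table, loose by 2 mm; grip above the collar, pull straight up
- tip (a joint): how far the meter's tip is pressed in, m: 0 out, 0.012 fully in; spring, about 1 N to start moving it, 3.2 N at 0.006, 5.3 N at 0.012, hard beyond
- pen_tip (a point): end point of the meter's steel tip; z along the meter away from the tip
- teapot: white ceramic teapot on a fixed dark red tray (200 x 280 x 22 mm), 108 mm wide, 107 mm high; spout to its +y, stick handle to its -x; origin at the centre of its foot
- cup1: green glazed cup on the tray, 68 mm across, 78 mm high; origin at the centre of its foot
- cup2: second green glazed cup on the tray, as the first
- caddy: stainless steel tea caddy, 70 mm across, 85 mm high, near the meter's stand; origin at the centre of its foot
- dish: blue plate, 120 mm across, 22 mm high; origin at the centre of its foot
Mind the look-alikes: they are no part of the job. There is more than one size of the pen; the job needs the middle-sized.

How it is judged:
By the outcome, as a careful person would: the job done as asked, in the order asked, and still so for the second after the job is handed in, while the arm keeps its last pose, push and grip.
It also fails if it takes over 69 s, if anything falls off the work surface, if the arm or the gripper's body presses on something with over 40 N, if the wrist force passes 120 N, or if a joint passes its speed limit or range.

## Working session

There is one attempt and no reset: what is moved stays moved. The work goes in short steps, Python scripts to look and compute and a tool call to move; the robot and the scene stay as the last step left them, time stands still between calls to the robot, and variables do not carry over. Pictures are saved under pics/ and viewed, at most 10 in all, crops included, and the job is handed in when it is done.

Besides the shell and the picture viewer there is one more tool, called by a JSON object that holds its "fn" and its "kwargs". carry_out: Moves the arm, as the interface text tells. Its arguments: {"type":"object","properties":{"steps":{"type":"array","items":{"type":"array"}}},"required":["steps"]}

```bash
mkdir -p pics; ls
cat > h.py <<'E'
import numpy as np, cv2
from bench import robot
def snap(n,f=None):
    s=robot.snapshot(n)
    if f: cv2.imwrite('pics/'+f,s['image'][:,:,::-1])
    return s
def cloud(s):
    z=s['z_map'];h,w=z.shape
    u,v=np.meshgrid(np.arange(w),np.arange(h))
    p=cv2.undistortPoints(np.stack([u,v],-1).reshape(-1,1,2).astype(np.float64),s['mtx'],s['D']).reshape(h,w,2)
    P=np.dstack([p[...,0]*z,p[...,1]*z,z])
    W=(P-s['t'])@s['R']
    W[z==0]=np.nan
    return W
E
python3 - <<'E'
from h import *
for n in('scene','top'):
    s=snap(n,n+'0.png');np.save(n+'.npy',cloud(s));print(n,-s['R'].T@s['t'],s['R'][2],s['mtx'][0,0])
o=robot.get_obs();print(o)
E
```

```text
pics
scene [ 1.30472846 -0.4316128   0.76084393] [-0.68627986  0.44936823 -0.57191621] 421.2201556256325
top [0.3083459  0.06121318 1.23519636] [ 0.1960101  -0.00652348 -0.98058018] 404.58224289157687
{'time': 0.1, 'joint_positions': array([ 1.05891575e+00,  8.78999578e-02,  1.37207986e+00, -5.42521977e-05,
        1.68359447e+00, -1.03068073e-01]), 'qvel': array([ 0.00171053, -0.00219664, -0.00262939,  0.00203374,  0.00026178,
        0.00014659]), 'joint_torque': array([ 2.98081912e-03, -3.41249263e+01, -3.03302872e+01,  7.20535289e-02,
        3.03647888e-02, -1.17921563e-04]), 'tool_pos': array([0.21840166, 0.50424706, 0.20442271]), 'ee_rot': array([-3.13961598e+00, -1.50248996e-04,  2.73277394e+00]), 'wrist_force': array([-0.18052889, -0.06856473,  0.18743696]), 'wrist_torque': array([ 0.02320139,  0.01412493, -0.07857062]), 'finger_force': 0.0, 'width': 0.09375026006106306}
```

View pics/scene0.png

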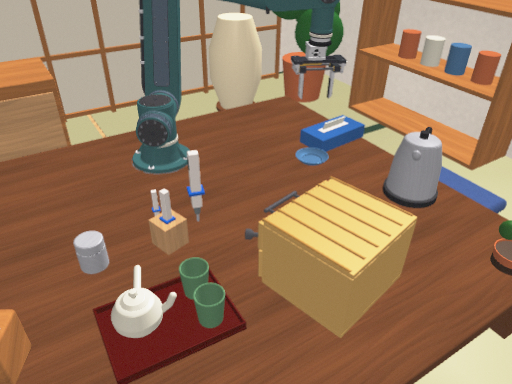

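View pics/top0.png

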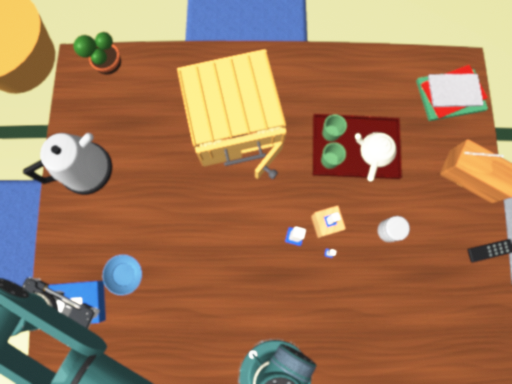

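The top view shows the cabinet at about (232,105), its front towards the robot with the bar handle near (243,158) and the half-open door at (268,160). The stand with its pen is at (330,221). The large decoy is at (296,235), the small one at (330,252) and the caddy at (394,229).

Run:
```python
from h import *
T=np.load('top.npy');S=np.load('scene.npy')
A=np.vstack([T.reshape(-1,3),S.reshape(-1,3)]);A=A[~np.isnan(A).any(1)]
# cabinet top
for nm,C in(('T',T.reshape(-1,3)),('S',S.reshape(-1,3))):
    m=(abs(C[:,2]-.188)<.012)&(C[:,0]>.35)&(C[:,1]>-.05)&(C[:,1]<.4)
    r=cv2.minAreaRect(C[m][:,:2].astype(np.float32));print(nm,m.sum(),r,np.nanmedian(C[m][:,2]));print(cv2.boxPoints(r))
for (u,v) in [(230,160),(245,158),(258,153),(268,172),(332,221),(328,214),(296,235),(330,252),(394,229),(335,155),(122,275)]:
    print((u,v),T[v,u].round(3))
# points of stand top & pen in T
def reg(C,x0,x1,y0,y1,z0,z1):
    C=C.reshape(-1,3);m=(C[:,0]>x0)&(C[:,0]<x1)&(C[:,1]>y0)&(C[:,1]<y1)&(C[:,2]>z0)&(C[:,2]<z1);return C[m]
x,y,_=T[221,332]
for nm,C in(('T',T),('S',S)):
  for z0,z1 in((.07,.083),(.083,.1),(.1,.155),(.155,.19)):
    p=reg(C,x-.08,x+.08,y-.06,y+.06,z0,z1)
    if len(p)>3: print(nm,z0,len(p),p.mean(0).round(3),cv2.minAreaRect(p[:,:2].astype(np.float32)))
im=cv2.imread('pics/top0.png')
cv2.imwrite('pics/crop1.png',np.hstack([cv2.resize(im[130:190,200:300],(500,300),interpolation=2),cv2.resize(im[195:265,280:350],(300,300),interpolation=2)]))
```

```text
T 7589 ((0.633766770362854, 0.09491906315088272), (0.5445083379745483, 0.2618141174316406), 13.134252548217773) 0.1910386740660313
[[ 0.33888823  0.16053635]
 [ 0.39838117 -0.09442878]
 [ 0.9286453   0.02930178]
 [ 0.86915237  0.2842669 ]]
S 8401 ((0.6451187133789062, 0.09590648114681244), (0.5209575295448303, 0.26187846064567566), 13.436113357543945) 0.18997244919134204
[[ 0.36134416  0.16273674]
 [ 0.42219454 -0.09197399]
 [ 0.92889327  0.02907622]
 [ 0.8680429   0.28378695]]
(230, 160) [ 0.648  0.139 -0.002]
(245, 158) [0.611 0.088 0.154]
(258, 153) [ 0.672  0.051 -0.002]
(268, 172) [0.593 0.021 0.065]
(332, 221) [ 0.437 -0.148  0.153]
(328, 214) [ 0.465 -0.151  0.083]
(296, 235) [ 0.392 -0.042  0.231]
(330, 252) [ 0.355 -0.147  0.116]
(394, 229) [ 0.421 -0.34   0.089]
(335, 155) [ 0.662 -0.192  0.014]
(122, 275) [0.288 0.46  0.006]
T 0.07 365 [ 0.445 -0.151  0.08 ] ((0.4239872097969055, -0.16104784607887268), (0.11931509524583817, 0.07144616544246674), 17.51956558227539)
T 0.083 135 [ 0.442 -0.153  0.086] ((0.4238350987434387, -0.161199688911438), (0.1159479096531868, 0.068518221
[... 191 characters left out ...]
6 -0.153  0.169] ((0.44700494408607483, -0.15430116653442383), (0.02011631242930889, 0.018325434997677803), 15.067551612854004)
S 0.07 432 [ 0.454 -0.16   0.079] ((0.42448094487190247, -0.1636451780796051), (0.12559446692466736, 0.07183808833360672), 16.694780349731445)
S 0.083 123 [ 0.434 -0.158  0.09 ] ((0.419039785861969, -0.16738185286521912), (0.11355779320001602, 0.06820902228355408), 15.881034851074219)
S 0.1 206 [ 0.439 -0.158  0.125] ((0.41012340784072876, -0.1584225296974182), (0.10464716702699661, 0.021993258967995644), 2.6907641887664795)
S 0.155 82 [ 0.452 -0.158  0.165] ((0.4484843909740448, -0.1569795310497284), (0.022670377045869827, 0.018182136118412018), 15.887803077697754)
```

View pics/crop1.png

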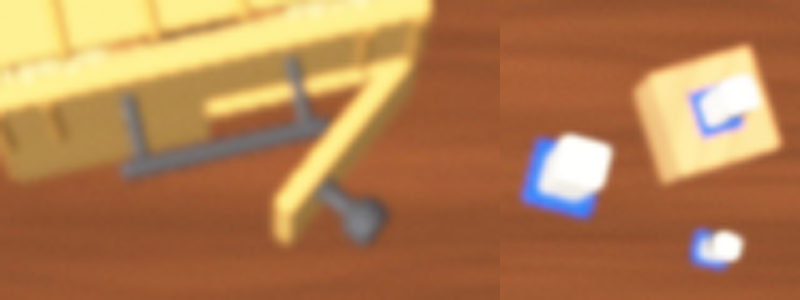

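The crop shows the bar handle's two posts with the open door to its right, and the free-standing large and small pens beside the stand. Only the stand's pen is the middle one. Next I fit the handle and work out the moves.

```bash
cat >> h.py <<'E'
c=np.radians(13.2)
X=np.array([np.cos(c),np.sin(c),0]);Y=np.array([-np.sin(c),np.cos(c),0])
from scipy.spatial.transform import Rotation as Ro
def tool(target,yaw_deg=None):
    o=robot.get_obs();R=Ro.from_euler('xyz',o['ee_rot']).as_matrix()
    print('t',round(o['time'],2),'tcp',o['tool_pos'].round(4),'rot',np.degrees(o['ee_rot']).round(2),'shift',(R.T@(np.array(target)-o['tool_pos'])).round(4),
     'turn10', None if yaw_deg is None else ((np.degrees(o['ee_rot'][2])-yaw_deg)/10))
E
python3 - <<'E'
from h import *
S=np.load('scene.npy');T=np.load('top.npy')
im={'T':cv2.imread('pics/top0.png'),'S':cv2.imread('pics/scene0.png')}
for n,C in(('T',T),('S',S)):
    p=C.reshape(-1,3);col=im[n].reshape(-1,3).astype(int)
    q=np.stack([p@X,p@Y,p[:,2]],1)
    c0=np.array([.611,.088,0]);qx,qy=c0@X,c0@Y
    m=(abs(q[:,0]-qx)<.035)&(abs(q[:,1]-qy)<.09)&(q[:,2]>.135)&(q[:,2]<.165)&(col.max(1)<130)
    k=q[m];print(n,m.sum(),np.median(k,0).round(4),k.min(0).round(4),k.max(0).round(4))
    m2=(abs(q[:,2]-.19)<.008)&(q[:,0]>qx)&(q[:,0]<qx+.4)&(abs(q[:,1]-qy)<.16); print('cab',q[m2].min(0).round(3),q[m2].max(0).round(3))
    if m.sum()>10: print(np.degrees(np.arctan(np.polyfit(p[m][:,1],p[m][:,0],1)[0])))
    m=(abs(q[:,0]-qx)<.035)&(abs(q[:,1]-qy)<.09)&(q[:,2]>.135)&(q[:,2]<.165)
    print(np.c_[q[m]*1000].round(0)[::6][:25].tolist())
E
```

```text
T 172 [ 0.6135 -0.051   0.1523] [ 0.608  -0.1086  0.1453] [0.649  0.0037 0.1573]
cab [ 0.657 -0.183  0.182] [0.911 0.078 0.198]
-11.620387899441281
[[649.0, -99.0, 154.0], [643.0, -100.0, 154.0], [637.0, -102.0, 153.0], [631.0, -103.0, 151.0], [647.0, -10.0, 151.0], [624.0, -99.0, 149.0], [621.0, -98.0, 149.0], [639.0, -5.0, 150.0], [617.0, -100.0, 153.0], [636.0, -4.0, 151.0], [617.0, -88.0, 153.0], [613.0, -105.0, 150.0], [633.0, -9.0, 149.0], [616.0, -80.0, 153.0], [612.0, -96.0, 152.0], [631.0, -3.0, 151.0], [615.0, -63.0, 157.0], [612.0, -79.0, 155.0], [609.0, -95.0, 152.0], [619.0, -43.0, 150.0], [613.0, -62.0, 154.0], [610.0, -78.0, 152.0], [623.0, -10.0, 151.0], [615.0, -43.0, 154.0], [613.0, -59.0, 147.0]]
S 185 [ 0.6177 -0.0609  0.1506] [ 0.609  -0.1135  0.1435] [0.6359 0.005  0.1551]
cab [ 0.669 -0.185  0.182] [0.911 0.078 0.197]
-13.172341828783294
[[612.0, 5.0, 151.0], [615.0, -11.0, 154.0], [615.0, -16.0, 153.0], [612.0, -23.0, 152.0], [619.0, -7.0, 148.0], [617.0, -29.0, 154.0], [621.0, -9.0, 147.0], [613.0, -36.0, 152.0], [618.0, -18.0, 147.0], [612.0, -43.0, 152.0], [619.0, -28.0, 149.0], [616.0, -44.0, 152.0], [613.0, -55.0, 152.0], [620.0, -36.0, 146.0], [617.0, -48.0, 149.0], [617.0, -63.0, 152.0], [613.0, -74.0, 153.0], [621.0, -60.0, 150.0], [617.0, -70.0, 150.0], [613.0, -84.0, 152.0], [618.0, -67.0, 146.0], [618.0, -82.0, 150.0], [615.0, -94.0, 152.0], [618.0, -75.0, 144.0], [619.0, -91.0, 149.0]]
```

{"fn": "carry_out", "kwargs": {"steps": [[[0,0,-0.05],0,0.2],[[-0.525,-0.225,-0.06],5.34,0.2],[[-0.525,-0.225,-0.06],5.34,0.2],[[-0.525,-0.225,-0.06],5.34,0.2],[[-0.525,-0.225,-0.06],5.34,0.2],[[-0.525,-0.225,-0.06],5.34,0.2],[[-0.525,-0.225,-0.06],5.34,0.2],[[-0.525,-0.225,-0.06],5.34,0.2],[[-0.525,-0.225,-0.06],5.34,0.2],[[-0.525,-0.225,-0.06],5.34,0.2]]}}

```text
time: 1.35
tool_pos: [0.6059, 0.0942, 0.2647]
ee_rot: [-3.141, -0.0, 1.801]
wrist_force: [1.6, 0.4, 0.2]
width: 0.0378
finger_force: 0.0
```

Run:
```python
from h import *
tool(.615*X-.053*Y+[0,0,.128],103.2);print(robot.get_obs()['width'])
```

```text
t 1.35 tcp [0.6059 0.0942 0.2647] rot [-1.7996e+02 -3.0000e-02  1.0317e+02] shift [-0.0065  0.0037  0.1367] turn10 -0.0029048764906178803
0.03778168256908735
```

{"fn": "carry_out", "kwargs": {"steps": [[[0,-0.001,0.02],0,0.2],[[0,-0.001,0.06],0,0.2],[[0,-0.001,0.1],0,0.2],[[0,-0.001,0.138],0,0.2],[[0,-0.001,0.138],0,0.2],[[0,-0.001,0.138],0,1],[[0,-0.001,0.138],0,1],[[0,-0.001,0.138],0,1],[[0,-0.001,0.138],0,1]]}}

```text
time: 2.48
tool_pos: [0.6065, 0.0961, 0.1299]
ee_rot: [3.134, 0.001, 1.801]
wrist_force: [5.2, 1.0, 3.1]
width: 0.0098
finger_force: 30.0
```

Run:
```python
from h import *
o=robot.get_obs();print(o['width'],o['finger_force'],o['wrist_force'],o['tool_pos'],o['tool_pos']@X,o['tool_pos']@Y)
```

```text
0.009751861745102352 30.000092089176178 [5.23293308 0.98850816 3.05542837] [0.60651741 0.09607994 0.12986051] 0.6124324904874099 -0.04495737090961257
```

{"fn": "carry_out", "kwargs": {"steps": [[[0,-0.01,0],0,1],[[0,-0.03,0],0,1],[[0,-0.05,0],0,1],[[0,-0.07,0],0,1],[[0,-0.09,0],0,1],[[0,-0.11,0],0,1],[[0,-0.125,0],0,1],[[0,-0.135,0],0,1],[[0,-0.141,0],0,1],[[0,-0.141,0],0,1]]}}

```text
time: 3.72
tool_pos: [0.4762, 0.0649, 0.1299]
ee_rot: [3.117, 0.002, 1.801]
wrist_force: [25.4, 4.6, -8.7]
width: 0.0101
finger_force: 30.0
```

Run:
```python
from h import *
o=robot.get_obs();print(o['width'],o['finger_force'],o['wrist_force'],o['tool_pos'],o['tool_pos']@X,o['tool_pos']@Y)
```

```text
0.010077275703907597 29.996335208415985 [25.39664124  4.57255092 -8.74148331] [0.47619375 0.06487827 0.12993969] 0.47842719578678905 -0.04557513658823023
```

{"fn": "carry_out", "kwargs": {"steps": [[[0,-0.002,0],0,1],[[0,-0.002,0],0,1],[[0,-0.002,0],0,1]]}}

```text
time: 4.1
tool_pos: [0.4762, 0.0649, 0.1299]
ee_rot: [3.113, 0.002, 1.801]
wrist_force: [29.0, 4.7, -11.0]
width: 0.0101
finger_force: 30.0
```

Run:
```python
from h import *
o=robot.get_obs();print(o['tool_pos']@X,o['wrist_force']@X)
snap('top','top1.png'); s=snap('scene','scene1.png');np.save('scene1.npy',cloud(s))
```

```text
0.4784311428332971 29.314495890742112
```

View pics/scene1.png

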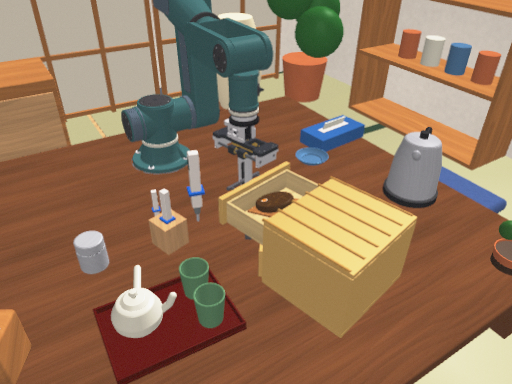

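At the stop: the pull force rises without any motion, and the drawer stands open with the cake at about (275,202). Next I release the handle, go up and look in.

{"fn": "carry_out", "kwargs": {"steps": [[[0,0.003,0],0,1],[[0,0.003,0],0,0.2],[[0,0.003,0],0,0.2],[[0,0.003,0],0,0.2],[[0,0.003,-0.03],0,0.2],[[0,0.003,-0.08],0,0.2],[[0,0.003,-0.14],0,0.2],[[0,0.003,-0.18],0,0.2],[[0,0.003,-0.18],0,0.2]]}}

```text
time: 5.32
tool_pos: [0.4681, 0.0638, 0.3109]
ee_rot: [3.136, 0.001, 1.801]
wrist_force: [-0.5, 0.8, -0.2]
width: 0.038
finger_force: 0.0
```

Run:
```python
from h import *
tool([.4475,-.1555,.26],13.2)
for n in('top','scene'):
    s=snap(n,n+'2.png');C=cloud(s);np.save(n+'2.npy',C)
    hsv=cv2.cvtColor(s['image'],cv2.COLOR_RGB2HSV).astype(int)
    q=np.dstack([C@X,C@Y,C[...,2]])
    reg=(q[...,0]>.45)&(q[...,0]<.66)&(abs(q[...,1]+.05)<.13)&(q[...,2]>.08)&(q[...,2]<.22)
    m=reg&(hsv[...,0]<14)&(hsv[...,1]>180)&(hsv[...,2]>150)
    v,u=np.where(m);print(n,m.sum(),u.mean() if len(u) else 0,v.mean() if len(v) else 0,np.median(q[m],0) if m.sum() else 0)
    p=reg&(abs(q[...,2]-.172)<.006); print('panel top',p.sum(),q[p].min(0).round(3),q[p].max(0).round(3))
    im=cv2.imread(f'pics/{n}2.png'); v,u=np.where(reg); im=im[max(v.min()-5,0):v.max()+5,u.min()-5:u.max()+5]; print(u.min()-5,v.min()-5,im.shape)
    cv2.imwrite(f'pics/{n}2c.png',cv2.resize(im,(390,400),interpolation=2))
cv2.imwrite('pics/crop2.png',np.hstack([cv2.imread('pics/top2c.png'),cv2.imread('pics/scene2c.png')]))
```

```text
t 5.33 tcp [0.4681 0.0638 0.3109] rot [1.7968e+02 7.0000e-02 1.0318e+02] shift [-0.2087 -0.0704  0.0508] turn10 8.997748157007127
top 0 0 0 0
panel top 105 [ 0.517 -0.18   0.166] [0.634 0.073 0.178]
197 146 (71, 105, 3)
scene 1 264.0 199.0 [ 0.57145243 -0.06934146  0.13869988]
panel top 476 [ 0.517 -0.18   0.166] [0.539 0.071 0.178]
214 156 (97, 109, 3)
```

View pics/crop2.png

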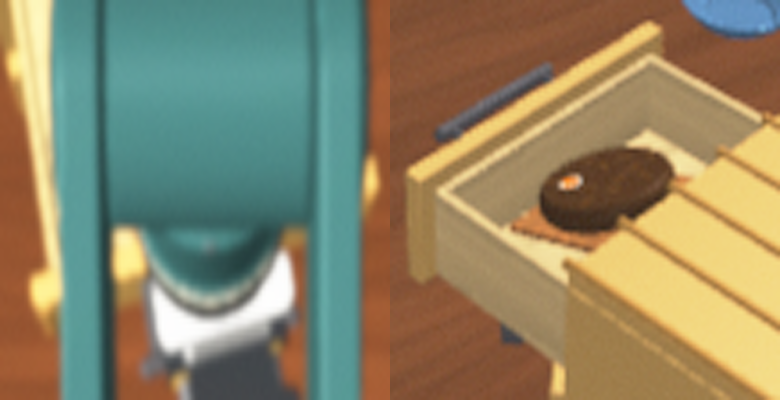

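{"fn": "carry_out", "kwargs": {"steps": [[[-0.05,-0.02,0],1,-0.3],[[-0.1,-0.04,0],2,-0.3],[[-0.15,-0.06,0],3,-0.3],[[-0.209,-0.07,0.02],5,-0.3],[[-0.209,-0.07,0.05],9,-0.3],[[-0.209,-0.07,0.05],9,-0.3],[[-0.209,-0.07,0.05],9,-0.3],[[-0.209,-0.07,0.05],9,-0.3],[[-0.209,-0.07,0.05],9,-0.3],[[-0.209,-0.07,0.05],9,-0.3]]}}

```text
time: 6.68
tool_pos: [0.4459, -0.1551, 0.2547]
ee_rot: [-3.138, 0.004, 0.231]
wrist_force: [-1.0, 0.6, -0.2]
width: 0.061
finger_force: 0.0
```

Run:
```python
from h import *
tool([.4475,-.1555,.26],13.2)
for n in('top','scene'):
    s=snap(n,n+'3.png');C=cloud(s);np.save(n+'3.npy',C)
    hsv=cv2.cvtColor(s['image'],cv2.COLOR_RGB2HSV).astype(int)
    q=np.dstack([C@X,C@Y,C[...,2]])
    reg=(q[...,0]>.535)&(q[...,0]<.65)&(abs(q[...,1]+.05)<.11)&(q[...,2]>.11)&(q[...,2]<.17)
    dark=reg&(hsv[...,2]<110)
    print(n,'cake',dark.sum(), q[dark].min(0).round(3),q[dark].max(0).round(3))
    m=reg&(hsv[...,2]>190)&(hsv[...,1]<140)|reg&(hsv[...,0]<13)&(hsv[...,1]>140)&(hsv[...,2]>170)
    v,u=np.where(m)
    for a,b in list(zip(u,v))[:25]: print(a,b,q[b,a].round(4),s['image'][b,a])
im=cv2.imread('pics/top3.png')[120:250,190:350];im2=cv2.imread('pics/scene3.png')[130:260,140:300]
cv2.imwrite('pics/crop3.png',np.hstack([cv2.resize(im,(400,325),interpolation=2),cv2.resize(im2,(400,325),interpolation=2)]))
```

```text
t 6.67 tcp [ 0.4459 -0.1551  0.2547] rot [-179.8     0.23   13.25] shift [ 0.0015  0.0007 -0.0053] turn10 0.00529594867998977
top cake 35 [ 0.558 -0.097  0.135] [ 0.628 -0.071  0.159]
274 144 [ 0.6496 -0.1471  0.1101] [254 250 199]
257 145 [ 0.6482 -0.0958  0.1413] [250 227 151]
258 145 [ 0.6471 -0.0984  0.1429] [250 224 145]
259 145 [ 0.6458 -0.101   0.1452] [249 219 140]
260 145 [ 0.6461 -0.104   0.1422] [249 224 146]
261 145 [ 0.6458 -0.1068  0.1411] [252 237 168]
253 146 [ 0.6479 -0.0841  0.1414] [250 226 150]
254 146 [ 0.6467 -0.0868  0.143 ] [249 223 145]
255 146 [ 0.6455 -0.0894  0.1449] [247 212 134]
256 146 [ 0.6461 -0.0924  0.1409] [243 199 122]
257 146 [ 0.6451 -0.0951  0.1422] [243 192 113]
260 146 [ 0.6428 -0.1032  0.1436] [245 200 121]
261 146 [ 0.642  -0.1059  0.1439] [251 230 155]
270 146 [ 0.6461 -0.1342  0.1111] [255 251 202]
249 147 [ 0.6451 -0.072   0.1493] [249 224 146]
250 147 [ 0.646  -0.0751  0.1444] [247 212 134]
251 147 [ 0.6457 -0.0779  0.1432] [243 197 121]
252 147 [ 0.6461 -0.0808  0.1397] [241 190 114]
253 147 [ 0.6439 -0.0833  0.1449] [243 190 113]
261 
[... 769 characters left out ...]
397 0.1619] [230 202 140]
284 171 [0.5401 0.0416 0.162 ] [234 211 147]
285 171 [0.5383 0.0481 0.1584] [215 182 129]
288 171 [0.5441 0.0539 0.1585] [211 179 126]
289 171 [0.5497 0.0514 0.162 ] [222 190 132]
290 171 [0.5501 0.0552 0.1606] [223 191 134]
291 171 [0.5531 0.0559 0.1616] [211 172 120]
281 172 [0.5386 0.031  0.1626] [226 195 133]
282 172 [0.5368 0.0373 0.1591] [225 194 135]
283 172 [0.5415 0.036  0.1618] [221 191 133]
284 172 [0.5393 0.0428 0.1579] [201 170 121]
290 172 [0.5501 0.0555 0.1573] [209 179 124]
291 172 [0.5536 0.0556 0.1588] [221 191 133]
292 172 [0.5582 0.0541 0.1614] [223 190 132]
293 172 [0.5591 0.0573 0.1605] [213 172 119]
279 173 [0.5393 0.022  0.1636] [219 184 128]
```

View pics/crop3.png

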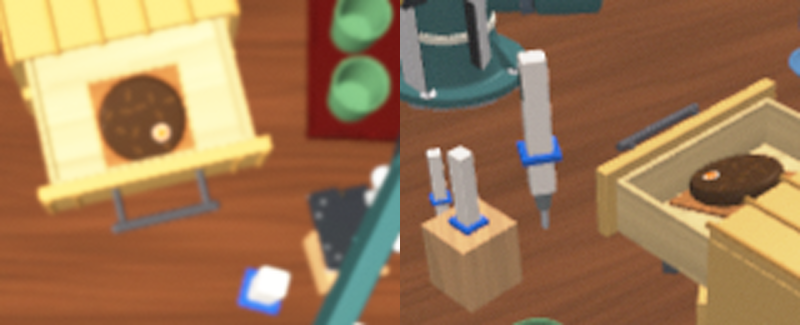

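```bash
cat > spot.py <<'E'
from h import *
from scipy.optimize import least_squares
def pix(n,box):
    s=snap(n);u0,u1,v0,v1=box
    im=s['image'].astype(float);r=im[v0:v1,u0:u1]
    w=np.clip(r[...,0]-110,0,None);v,u=np.mgrid[v0:v1,u0:u1]
    return s,np.array([(u*w).sum()/w.sum(),(v*w).sum()/w.sum()]),w.astype(int)
obs=[]
for n,b in(('top',(249,261,167,179)),('scene',(259,271,195,204))):
    s,p,w=pix(n,b);print(n,p.round(2));print(w);C=cloud(s);k=np.round(p).astype(int)
    W=np.nanmedian(C[k[1]-1:k[1]+2,k[0]-1:k[0]+2].reshape(-1,3),0);print('depth',W.round(4),(W@X).round(4),(W@Y).round(4));obs.append((s,p))
def f(x):
    return np.concatenate([cv2.projectPoints(x.reshape(1,3),cv2.Rodrigues(s['R'])[0],s['t'].reshape(3,1),s['mtx'],s['D'])[0].ravel()-p for s,p in obs])
r=least_squares(f,[.57,.07,.14]);x=r.x;print('tri',x.round(4),r.fun.round(2),(x@X).round(4),(x@Y).round(4))
E
python3 spot.py
```

```text
top [254.09 172.66]
[[  4   3   6  10  17  19  13   4   2   2   2   1]
 [  4   5   5  11  18  24  19  11   3   2   1   2]
 [  4   4  16  40  72  89  82  51  20   6   1   2]
 [  5  16  52 106 134 140 138 118  62  17   3   2]
 [  8  37 103 139 144 145 144 140 106  38   6   0]
 [ 10  53 126 144 145 145 145 144 123  50   8   0]
 [ 10  56 128 144 145 145 145 144 123  49   7   0]
 [  7  40 112 141 144 145 144 141 109  37   4   0]
 [  4  20  65 120 138 141 138 120  66  18   0   0]
 [  2   7  23  55  87 102  90  61  26   5   0   0]
 [  1   2   5  12  27  35  36  32  19   4   0  17]
 [  2   2   2   3   4   8  17  27  22   9  14  53]]
depth [0.5723 0.0629 0.1386] 0.5716 -0.0694
scene [263.4 199.1]
[[ 51  52  46  31  22   0   0   0   0   0   0   0]
 [ 51  43  21   0   0   0   0   0   0   0   0   0]
 [ 27  14   0   0   0   0   0   0   0   0   0   0]
 [  0   0   0   0   6  43  57  62   1   0   0   0]
 [  0   0  10  74 117 125 127 124  56   0   0   0]
 [  0   2  69 128 134 134 129 111  45   0   0   0]
 [  0   0  50 105 103 102  66  24   0   0   0   0]
 [  0   0   0   0   0   0   0   0   0   0   0   0]
 [  0   0   0   0   0   0   0   0   0   0   0   0]]
depth [0.5691 0.0617 0.1372] 0.5682 -0.0699
tri [0.5726 0.0618 0.1392] [ 0.3   0.18  0.32 -0.04] 0.5716 -0.0706
```

{"fn": "carry_out", "kwargs": {"steps": [[[0.001,0.0,0.04],0,-0.3],[[0.001,0.0,0.09],0,-0.3],[[0.001,0.0,0.13],0,-0.3],[[0.001,0.0,0.144],0,-0.3],[[0.001,0.0,0.144],0,-0.3],[[0.001,0.0,0.144],0,1],[[0.001,0.0,0.144],0,1],[[0.001,0.0,0.144],0,1],[[0.001,0.0,0.144],0,1],[[0.001,0.0,0.144],0,1]]}}

```text
time: 8.12
tool_pos: [0.4482, -0.1555, 0.1135]
ee_rot: [3.141, -0.0, 0.23]
wrist_force: [0.4, -0.2, 1.3]
width: 0.0179
finger_force: 29.3
```

{"fn": "carry_out", "kwargs": {"steps": [[[0,0,-0.01],0,1],[[0,0,-0.03],0,1],[[0,0,-0.05],0,1],[[0,0,-0.06],0,1],[[0,0,-0.06],0,1],[[-0.008,0,-0.06],0,1],[[-0.008,0,-0.06],0,1]]}}

```text
time: 9.0
tool_pos: [0.4394, -0.1572, 0.1724]
ee_rot: [-3.14, 0.001, 0.229]
wrist_force: [-1.1, -0.5, -0.5]
width: 0.0177
finger_force: 30.0
```

```bash
cat > pen.py <<'E'
from h import *
import sys
# pen tilt: white/blue/grey points near the tool, in tool-centred cabinet axes
o=robot.get_obs();t=o['tool_pos'];print('t',round(o['time'],2),'tcp',t.round(4),'F',o['wrist_force'].round(2),'w',o['width'].round(4))
print('rot',np.degrees(o['ee_rot']).round(2))
for n in('scene','top'):
    s=snap(n,f'{n}_{sys.argv[1]}.png');C=cloud(s)
    q=np.dstack([(C-t)@X,(C-t)@Y,C[...,2]-t[2]])
    m=(abs(q[...,0])<.075)&(abs(q[...,1])<.02)&(q[...,2]>-.10)&(q[...,2]<-.004)
    hsv=cv2.cvtColor(s['image'],cv2.COLOR_RGB2HSV).astype(int)
    blue=m&(abs(hsv[...,0]-112)<14)&(hsv[...,1]>130)
    white=m&(hsv[...,1]<60)&(q[...,2]>-.07)
    print(n,'white',white.sum(),'blue',blue.sum(),np.median(q[blue],0).round(4) if blue.any() else '')
    for nm,k in(('below',m),('white',white)):
        z=q[k]
        for a in np.arange(-.105,0,.01):
            b=z[(z[:,2]>=a)&(z[:,2]<a+.01)]
            if len(b)>4: print(nm,round(a+.005,3),len(b),'x',b[:,0].min().round(3),np.median(b[:,0]).round(4),b[:,0].max().round(3),'y',np.median(b[:,1]).round(4))
E
python3 pen.py 4
```

```text
Traceback (most recent call last):
  File "pen.py", line 4, in <module>
    o=robot.get_obs();t=o['tool_pos'];print('t',round(o['time'],2),'tcp',t.round(4),'F',o['wrist_force'].round(2),'w',o['width'].round(4))
                                                                                                                      ^^^^^^^^^^^^^^^^
AttributeError: 'float' object has no attribute 'round'
```

Lifted freely. Now I tilt it against the hole's edge in small steps.

{"fn": "carry_out", "kwargs": {"steps": [[[-0.004,0,0],0,1],[[-0.008,0,0],0,1],[[-0.012,0,0],0,1],[[-0.016,0,0],0,1],[[-0.02,0,0],0,1],[[-0.024,0,0],0,1],[[-0.028,0,0],0,1],[[-0.028,0,0],0,1]]}}

```text
time: 10.0
tool_pos: [0.4144, -0.163, 0.1735]
ee_rot: [-3.141, -0.004, 0.231]
wrist_force: [4.6, 1.8, -1.9]
width: 0.018
finger_force: 30.0
```

```bash
sed -i "s/o\['width'\].round(4)/round(o['width'],4)/" pen.py; python3 pen.py 5
```

```text
t 10.0 tcp [ 0.4144 -0.163   0.1735] F [ 4.57  1.83 -1.95] w 0.018
rot [-179.97   -0.25   13.21]
scene white 192 blue 39 [ 0.0269 -0.0108 -0.0272]
below -0.1 59 x -0.054 0.0447 0.071 y 0.008
below -0.09 179 x -0.059 0.0386 0.071 y -0.0022
below -0.08 23 x -0.054 0.0232 0.03 y 0.0013
below -0.07 19 x -0.058 0.0256 0.029 y -0.0026
below -0.06 46 x -0.06 0.0219 0.033 y -0.0013
below -0.05 36 x -0.051 0.0258 0.029 y -0.0041
below -0.04 28 x 0.01 0.0252 0.028 y -0.0041
below -0.03 49 x -0.003 0.0242 0.031 y -0.0095
below -0.02 49 x 0.001 0.0206 0.033 y -0.0049
below -0.01 35 x 0.001 0.0183 0.022 y -0.0049
white -0.07 11 x -0.058 0.0242 0.028 y -0.0043
white -0.06 45 x -0.06 0.0206 0.033 y -0.0015
white -0.05 35 x -0.051 0.0258 0.029 y -0.0046
white -0.04 24 x 0.01 0.0252 0.028 y -0.0047
white -0.03 5 x 0.005 0.0156 0.025 y -0.0094
white -0.02 37 x 0.001 0.0202 0.025 y -0.0049
white -0.01 33 x 0.001 0.0183 0.022 y -0.0057
top white 0 blue 0 
below -0.1 14 x 0.046 0.0575 0.068 y -0.0013
below -0.09 84 x 0.046 0.0585 0.07 y 0.0009
```

{"fn": "carry_out", "kwargs": {"steps": [[[-0.004,0,0],0,1],[[-0.007,0,0],0,1],[[-0.01,0,0],0,1],[[-0.01,0,0],0,1],[[-0.004,0,-0.005],0,1],[[-0.004,0,-0.03],0,1],[[-0.004,0,-0.08],0,1],[[-0.004,0,-0.1],0,1],[[-0.004,0,-0.1],0,1]]}}

```text
time: 11.22
tool_pos: [0.4094, -0.1652, 0.2753]
ee_rot: [3.139, -0.001, 0.23]
wrist_force: [1.3, 0.5, -1.4]
width: 0.0177
finger_force: 30.0
```

```bash
python3 pen.py 6|head -3
python3 - <<'E'
from h import *
t=robot.get_obs()['tool_pos'];im=cv2.imread('pics/scene_6.png');s=snap('scene')
def pr(a,rt=.1275):
    a=np.radians(a);g=t+[0,0,.019];d=np.sin(a)*-X+np.array([0,0,np.cos(a)])
    P=np.array([g-d*L for L in(rt,rt-.022,rt-.041,rt-.078)])
    return cv2.projectPoints(P,cv2.Rodrigues(s['R'])[0],s['t'].reshape(3,1),s['mtx'],s['D'])[0].reshape(-1,2)
for a in(12,15,18,21):print(a,pr(a).round(1).tolist())
c=pr(18)[0].round().astype(int);u0,v0=c[0]-60,c[1]-80
cv2.imwrite('pics/crop6.png',cv2.resize(im[v0:v0+100,u0:u0+100],(600,600),interpolation=2));print(u0,v0)
E
```

```text
t 11.22 tcp [ 0.4094 -0.1652  0.2753] F [ 1.35  0.55 -1.43] w 0.0177
rot [ 1.7984e+02 -7.0000e-02  1.3150e+01]
scene white 218 blue 46 [ 0.0314 -0.0094 -0.0265]
12 [[160.8, 189.1], [158.7, 181.2], [156.9, 174.2], [153.3, 160.4]]
15 [[162.2, 189.6], [159.9, 181.6], [157.9, 174.5], [153.8, 160.6]]
18 [[163.6, 190.0], [161.0, 181.9], [158.8, 174.8], [154.4, 160.7]]
21 [[165.0, 190.2], [162.2, 182.1], [159.8, 174.9], [154.9, 160.7]]
104 110
```

View pics/crop6.png

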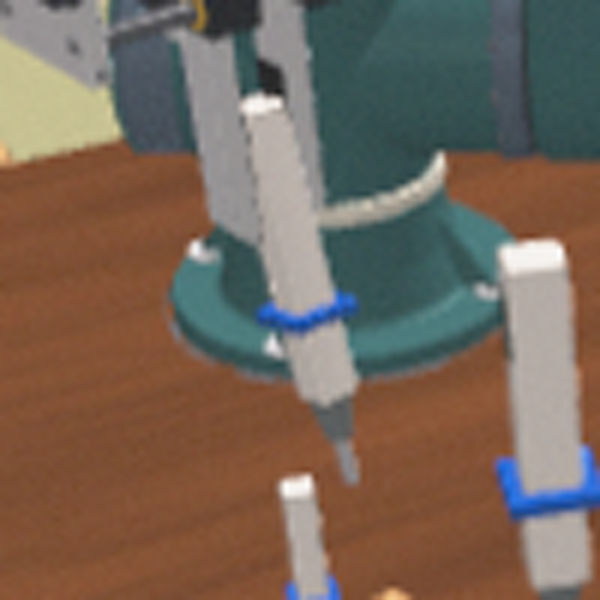

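```bash
cat > fit.py <<'E'
from h import *
from scipy.optimize import least_squares
def fit(pts,Ls,cam='scene'):
    s=snap(cam);t=robot.get_obs()['tool_pos']
    def f(p):
        a=np.radians(p[0]);g=t+[0,0,.019]+X*p[1]*1e-3
        d=-np.sin(a)*X+np.array([0,0,np.cos(a)])
        P=np.array([g+d*(L-.1275+p[2]*1e-3) for L in Ls])
        return (cv2.projectPoints(P,cv2.Rodrigues(s['R'])[0],s['t'].reshape(3,1),s['mtx'],s['D'])[0].reshape(-1,2)-pts).ravel()
    r=least_squares(f,[18,0,0]);print('tilt,dx,ds',r.x.round(2),'res',r.fun.round(2))
E
python3 - <<'E'
from fit import *
c=np.array([[265,103],[307,312],[328,396],[351,482]],float)
fit(c/6-.42+[104,110],[.165,.078,.041,0]);fit(c[[0,1,3]]/6-.42+[104,110],[.165,.078,0])
# colour-depth of +X-face points on body: fit slope
from h import *
t=robot.get_obs()['tool_pos'];s=snap('scene');C=cloud(s)
q=np.dstack([(C-t)@X,(C-t)@Y,C[...,2]-t[2]])
hsv=cv2.cvtColor(s['image'],cv2.COLOR_RGB2HSV).astype(int)
m=(hsv[...,1]<60)&(abs(q[...,1])<.008)&(q[...,2]>-.06)&(q[...,2]<.06)&(q[...,0]>-.03)&(q[...,0]<.05)
v,u=np.where(m);p=q[m];print(len(p),u.min(),u.max(),v.min(),v.max())
sel=np.ones(len(p),bool)
for _ in range(6):
    k=np.polyfit(p[sel,2],p[sel,0],1);r=p[:,0]-np.polyval(k,p[:,2]);sel=abs(r)<.006
print(sel.sum(),np.degrees(np.arctan(-k[0])),np.polyval(k,.019))
E
```

```text
tilt,dx,ds [ 9.19 10.83  1.63] res [-0.39  0.56  0.52 -0.13  0.2  -0.42 -0.22 -0.09]
tilt,dx,ds [ 9.21 11.19  2.07] res [-0.34  0.41  0.57 -0.27 -0.16 -0.2 ]
265 145 163 125 176
252 12.957949464388818 0.018506158473704997
```

```bash
cat > boxfit.py <<'E'
from h import *
from scipy.optimize import least_squares
def boxfit(shots=3):
    t=robot.get_obs()['tool_pos'];Q=[]
    for _ in range(shots):
        s=snap('scene');C=cloud(s);q=np.dstack([(C-t)@X,(C-t)@Y,C[...,2]-t[2]-.019])
        hsv=cv2.cvtColor(s['image'],cv2.COLOR_RGB2HSV).astype(int)
        ok=(abs(q[...,1])<.03)&(q[...,2]>-.15)&(q[...,2]<.05)&(q[...,0]>-.05)&(q[...,0]<.07)
        Q.append(q[ok&(hsv[...,1]<70)])
    q=np.vstack(Q)
    def res(p):
        a=np.radians(p[0]);d=np.array([-np.sin(a),0,np.cos(a)]);e=np.array([np.cos(a),0,np.sin(a)])
        r=q-[p[1]*1e-3,p[2]*1e-3,0];L=r@d;x=r@e;y=r[:,1]
        w=(L>-.085)&(L<-.01)   # body+below grip
        ax,ay=abs(x)-.010,abs(y)-.009
        sd=np.where((ax>0)&(ay>0),np.hypot(ax,ay),np.maximum(ax,ay))
        return np.where(w,np.clip(sd,-.01,.01),.004)*1e3
    best=min((least_squares(res,[a,dx,0],loss='soft_l1',diff_step=1e-3) for a in(10,15,20) for dx in(0,8)),key=lambda r:r.cost)
    print('n',len(q),'tilt,dx,dy',best.x.round(2),'cost',round(best.cost,1))
    p=best.x
    for a in(9,12,15,18,21):
        r=least_squares(lambda z:res([a,*z]),p[1:],loss='soft_l1',diff_step=1e-3);print(a,r.x.round(1),round(r.cost,1))
if __name__=='__main__': boxfit()
E
python3 boxfit.py
```

```text
n 2416 tilt,dx,dy [12.96  8.46 -1.51] cost 5675.6
9 [12.1 -1.5] 5861.9
12 [ 9.3 -1.5] 5670.0
15 [ 6.8 -1.5] 5733.1
18 [ 4.9 -1.6] 5981.0
21 [ 3.2 -1.6] 6303.0
```

Run:
```python
from h import *
t=robot.get_obs()['tool_pos'];s=snap('scene');C=cloud(s)
q=np.dstack([(C-t)@X,(C-t)@Y,C[...,2]-t[2]-.019])
g=(q[...,2]>-.025)&(q[...,2]<.06)&(abs(q[...,0])<.04)&(abs(q[...,1])<.06)
v,u=np.where(g)
for z0 in(-.015,-.005,.005,.015,.025,.035):
    m=g&(abs(q[...,2]-z0)<.005)
    print(z0)
    for y0 in np.arange(-.034,.036,.004):
        k=q[m&(abs(q[...,1]-y0)<.002)]
        if len(k)>2: print('  y',round(y0,3),len(k),np.percentile(k[:,0],[10,50,90]).round(4))
k=(q[...,2]>.03)&(q[...,2]<.055)&g
from fit import *
c=np.array([[265,103],[307,312],[328,396],[351,482]],float)/6-.42+[104,110]
for a in(9,12,15,18):
    g0=t+[0,0,.019];d=-np.sin(np.radians(a))*X+np.array([0,0,np.cos(np.radians(a))])
    r=least_squares(lambda p:(cv2.projectPoints(np.array([g0+X*p[0]+d*(L-.1275+p[1]) for L in[.165,.078,.041,0]]),cv2.Rodrigues(s['R'])[0],s['t'].reshape(3,1),s['mtx'],s['D'])[0].reshape(-1,2)-c).ravel(),[0,0],x_scale=.001)
    print(a,r.x.round(4),r.cost.round(2),r.fun.round(1))
```

```text
-0.015
  y -0.018 5 [0.0092 0.0107 0.0124]
  y -0.014 5 [0.0105 0.011  0.0112]
  y -0.01 17 [0.0104 0.0156 0.0227]
  y -0.006 9 [0.0201 0.0217 0.023 ]
  y -0.002 7 [0.018  0.0218 0.0234]
  y 0.002 6 [0.0202 0.0228 0.0246]
  y 0.006 6 [0.0197 0.0217 0.0234]
-0.005
  y -0.022 19 [-0.0053  0.0023  0.0103]
  y -0.018 5 [0.0077 0.01   0.0115]
  y -0.014 6 [0.0072 0.0096 0.011 ]
  y -0.01 14 [0.0091 0.0144 0.0182]
  y -0.006 5 [0.0172 0.018  0.0205]
  y -0.002 8 [0.0174 0.019  0.0227]
  y 0.002 5 [0.0176 0.0199 0.0212]
  y 0.006 4 [0.0173 0.0188 0.021 ]
  y 0.014 6 [0.0088 0.0098 0.0108]
  y 0.018 5 [0.0092 0.0099 0.0115]
0.005
  y -0.022 18 [-0.0054  0.0011  0.0098]
  y -0.018 5 [0.0086 0.0095 0.01  ]
  y -0.014 8 [0.0074 0.0098 0.0106]
  y -0.01 10 [0.0114 0.014  0.0172]
  y -0.006 8 [0.015  0.0174 0.0193]
  y -0.002 5 [0.0152 0.0174 0.019 ]
  y 0.002 7 [0.0159 0.0174 0.0193]
  y 0.006 5 [0.0145 0.0171 0.0188]
  y 0.01 3 [0.0091 0.0109 0.0132]
  y 0.014 4 [0.0087 0.01   0.011 ]
  y 0.018 6 [0.0071 0.0094 0.0112]
0.015
  y -0.022 16 [-0.004   0.005   0.0107]
  y -0.018 6 [0.0087 0.0094 0.
[... 700 characters left out ...]
 [0.0094 0.0096 0.0103]
0.035
  y -0.022 16 [-0.0047  0.005   0.0103]
  y -0.018 6 [0.0075 0.0101 0.011 ]
  y -0.014 6 [0.009  0.0094 0.0109]
  y -0.01 5 [0.0074 0.0093 0.0108]
  y -0.006 6 [0.0059 0.0089 0.0137]
  y -0.002 10 [-0.0009  0.0093  0.0137]
  y 0.002 7 [0.0064 0.0109 0.0128]
  y 0.006 9 [-0.0037  0.003   0.0085]
  y 0.01 11 [-0.0058  0.0093  0.0108]
  y 0.014 4 [0.0095 0.0105 0.0115]
  y 0.018 5 [0.0084 0.0112 0.0116]
9 [0.0108 0.0008] 0.51 [-0.3  0.6  0.5 -0.1  0.2 -0.4 -0.3 -0.1]
12 [0.0078 0.0003] 1.55 [-1.5  0.2  0.4 -0.2  0.5 -0.3  0.5  0.2]
15 [ 0.0047 -0.0004] 4.72 [-2.5  0.   0.3 -0.2  0.8 -0.2  1.3  0.5]
18 [ 0.0015 -0.0012] 9.72 [-3.6 -0.1  0.2 -0.3  1.2 -0.2  2.1  0.7]
```

{"fn": "carry_out", "kwargs": {"steps": [[[0.004,0,0],0,1],[[0.004,0,0.05],0,1],[[0.004,0,0.09],0,1],[[0.004,0,0.105],0,1],[[0,0,0.105],0,1],[[-0.004,0,0.105],0,1],[[-0.008,0,0.105],0,1],[[-0.012,0,0.105],0,1],[[-0.016,0,0.105],0,1],[[-0.016,0,0.105],0,1]]}}

```text
time: 12.98
tool_pos: [0.3958, -0.1684, 0.1705]
ee_rot: [3.139, -0.007, 0.23]
wrist_force: [5.9, 1.4, 0.2]
width: 0.0181
finger_force: 30.0
```

{"fn": "carry_out", "kwargs": {"steps": [[[0.005,0,0],0,1],[[0.003,0,-0.01],0,1],[[0,0,-0.03],0,1],[[0,0,-0.08],0,1],[[0,0,-0.105],0,1],[[0,0,-0.105],0,1],[[0,0,-0.105],0,1]]}}

```text
time: 13.85
tool_pos: [0.3928, -0.1681, 0.272]
ee_rot: [-3.14, 0.002, 0.23]
wrist_force: [-0.7, -0.4, -2.3]
width: 0.0176
finger_force: 30.0
```

```bash
cat > face.py <<'E'
from h import *
def face(n=4):
    o=robot.get_obs();t=o['tool_pos'];print('t',o['time'],'tcp',t.round(4),t@X,t@Y,'F',o['wrist_force'].round(2));A=[];B=[]
    for _ in range(n):
        C=cloud(snap('scene'));q=np.dstack([(C-t)@X,(C-t)@Y,C[...,2]-t[2]-.019])
        A.append(q[(abs(q[...,1])<.0075)&(q[...,2]>-.075)&(q[...,2]<.028)&(q[...,0]>-.02)&(q[...,0]<.06)])
        B.append(q[(abs(abs(q[...,1])-.016)<.004)&(q[...,2]>-.012)&(q[...,2]<.03)&(abs(q[...,0]-.01)<.01)])
    p=np.vstack(A);sel=abs(p[:,0]-.018+.28*p[:,2])<.012
    for _ in range(8):
        k=np.polyfit(p[sel,2],p[sel,0],1);sel=abs(p[:,0]-np.polyval(k,p[:,2]))<.004
    a=np.arctan(-k[0]);bias=np.median(np.vstack(B)[:,0])-.008
    print('n',sel.sum(),'tilt',np.degrees(a).round(2),'face@grasp',k[1].round(4),'fingers bias',bias.round(4),'dx',(k[1]-.010/np.cos(a)-bias).round(4))
if __name__=='__main__': face()
E
python3 face.py;python3 boxfit.py|head -1
```

```text
t 13.85 tcp [ 0.3928 -0.1681  0.272 ] 0.3440271610152661 -0.25334547686398307 F [-0.72 -0.42 -2.26]
n 872 tilt 16.17 face@grasp 0.0206 fingers bias 0.002 dx 0.0083
n 2420 tilt,dx,dy [16.38 10.8  -1.5 ] cost 5678.4
```

{"fn": "carry_out", "kwargs": {"steps": [[[0.01,0,0],0,1],[[0.01,0,0.05],0,1],[[0.01,0,0.09],0,1],[[0.01,0,0.103],0,1],[[0.006,0,0.103],0,1],[[0.002,0,0.103],0,1],[[-0.002,0,0.103],0,1],[[-0.005,0,0.103],0,1],[[-0.005,0,0.103],0,1]]}}

```text
time: 15.32
tool_pos: [0.3903, -0.1696, 0.1719]
ee_rot: [3.139, -0.005, 0.23]
wrist_force: [3.9, 1.0, 0.8]
width: 0.018
finger_force: 30.0
```

{"fn": "carry_out", "kwargs": {"steps": [[[0.005,0,0],0,1],[[0.003,0,-0.01],0,1],[[0,0,-0.03],0,1],[[0,0,-0.08],0,1],[[0,0,-0.105],0,1],[[0,0,-0.105],0,1],[[0,0,-0.105],0,1]]}}

```text
time: 16.2
tool_pos: [0.3879, -0.1692, 0.274]
ee_rot: [-3.14, 0.002, 0.23]
wrist_force: [-0.6, 0.6, -1.6]
width: 0.0178
finger_force: 30.0
```

```bash
python3 face.py;python3 boxfit.py|head -1
```

```text
t 16.2 tcp [ 0.3879 -0.1692  0.274 ] 0.3390530642493515 -0.25333362697820294 F [-0.58  0.59 -1.6 ]
n 903 tilt 18.34 face@grasp 0.0219 fingers bias 0.002 dx 0.0094
n 2433 tilt,dx,dy [18.22 12.03 -1.49] cost 5641.6
```

{"fn": "carry_out", "kwargs": {"steps": [[[0.03,0,-0.03],0,1],[[0.08,0,-0.04],0,1],[[0.13,-0.03,-0.04],0,1],[[0.16,-0.08,-0.04],0,1],[[0.16,-0.13,-0.04],0,1],[[0.16,-0.17,-0.04],0,1],[[0.16,-0.183,-0.04],0,1],[[0.16,-0.183,-0.03],0,1],[[0.16,-0.183,-0.03],0,1]]}}

```text
time: 17.68
tool_pos: [0.5025, 0.0441, 0.3036]
ee_rot: [-3.141, 0.003, 0.228]
wrist_force: [-0.2, 0.5, -1.6]
width: 0.0178
finger_force: 30.0
```

```bash
python3 face.py
python3 - <<'E'
from h import *
s=snap('scene','scene7.png');t=robot.get_obs()['tool_pos']
im=cv2.imread('pics/scene7.png')
P=np.array([t+X*.0494+[0,0,-.102],.5716*X-.07*Y+[0,0,.139]])
print(cv2.projectPoints(P,cv2.Rodrigues(s['R'])[0],s['t'].reshape(3,1),s['mtx'],s['D'])[0].reshape(-1,2).round(1))
cv2.imwrite('pics/crop7.png',cv2.resize(im[110:220,210:320],(600,600),interpolation=2))
E
```

```text
t 17.675 tcp [0.5025 0.0441 0.3036] 0.4992868716448905 -0.07183740624598511 F [-0.15  0.49 -1.59]
n 775 tilt 17.94 face@grasp 0.0227 fingers bias 0.0026 dx 0.0095
[[257.6 174.6]
 [263.9 199. ]]
```

View pics/crop7.png

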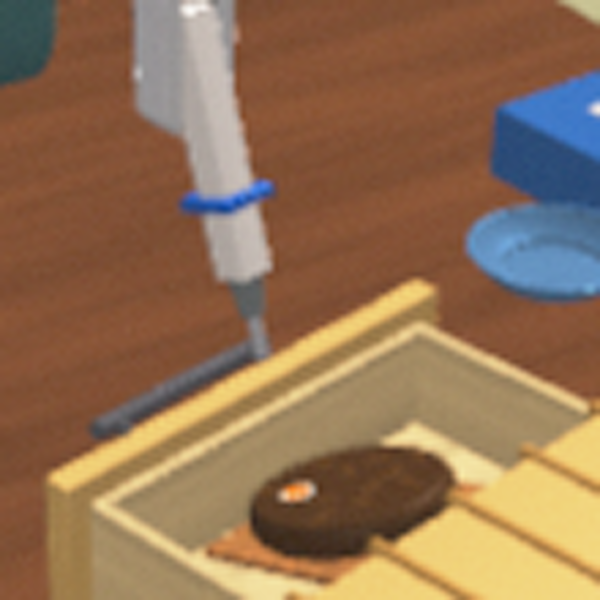

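{"fn": "carry_out", "kwargs": {"steps": [[[0.007,-0.002,0.01],0,1],[[0.01,-0.002,0.02],0,1],[[0.014,-0.002,0.033],0,1],[[0.018,-0.002,0.045],0,1],[[0.02,-0.002,0.052],0,1],[[0.02,-0.002,0.052],0,1],[[0.02,-0.002,0.052],0,1]]}}

```text
time: 18.8
tool_pos: [0.5219, 0.0518, 0.2538]
ee_rot: [3.141, -0.001, 0.23]
wrist_force: [0.2, -0.5, -0.3]
width: 0.0178
finger_force: 30.0
```

```bash
python3 face.py
python3 - <<'E'
from h import *
t=robot.get_obs()['tool_pos'];S=.5716*X-.07*Y+[0,0,.139];tip=t+X*.0494+[0,0,-.102]
d=S-tip;print('rem X',d@X,'Y',d@Y,'z',d[2])
s=snap('scene','scene8.png');im=cv2.imread('pics/scene8.png')
print(cv2.projectPoints(np.array([tip,S]),cv2.Rodrigues(s['R'])[0],s['t'].reshape(3,1),s['mtx'],s['D'])[0].reshape(-1,2).round(1))
cv2.imwrite('pics/crop8.png',cv2.resize(im[150:220,230:300],(600,600),interpolation=2))
E
```

```text
t 18.8 tcp [0.5219 0.0518 0.2538] 0.5199775960392211 -0.06875641070468737 F [ 0.2  -0.47 -0.31]
n 737 tilt 18.25 face@grasp 0.0221 fingers bias 0.0022 dx 0.0094
rem X 0.0022088341104699546 Y -0.0012324464636625232 z -0.012963196682132638
[[263.7 194.3]
 [263.9 199. ]]
```

View pics/crop8.png

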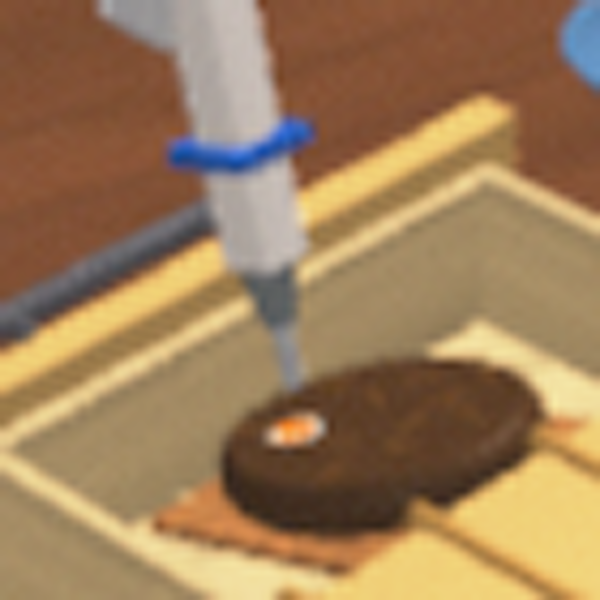

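{"fn": "carry_out", "kwargs": {"steps": [[[-0.001,0.001,0.003],0,1],[[0.0,0.001,0.006],0,1],[[0.001,0.001,0.0095],0,1],[[0.001,0.001,0.0095],0,1],[[0.001,0.001,0.0095],0,1],[[0.001,0.001,0.0095],0,1]]}}

```text
time: 19.8
tool_pos: [0.5231, 0.0511, 0.244]
ee_rot: [3.142, -0.0, 0.23]
wrist_force: [0.3, -0.2, -1.1]
width: 0.0177
finger_force: 30.0
```

```bash
cat > st.py <<'E'
from h import *
S=.5716*X-.07*Y+[0,0,.139];n=-np.sin(np.radians(18))*X+np.array([0,0,np.cos(np.radians(18))]);e=np.cos(np.radians(18))*X+np.array([0,0,np.sin(np.radians(18))])
F=[];
for _ in range(6):
    o=robot.get_obs();F.append(o['wrist_force']);t=o['tool_pos'];snap('top')
F=np.mean(F,0);d=t+X*.0494+[0,0,-.102]-S
print('above mm',(d@n*1e3).round(2),'lat e',(d@e*1e3).round(2),'Y',(d@Y*1e3).round(2),'Fn',(F@n).round(2),'Fe',(F@e).round(2),'FY',(F@Y).round(2),'t',round(o['time'],2))
E
python3 st.py
```

```text
above mm 3.2 lat e -0.38 Y 0.27 Fn -0.74 Fe -0.29 FY 0.16 t 20.05
```

{"fn": "carry_out", "kwargs": {"steps": [[[0.001,0,0.003],0,1],[[0.0015,0,0.005],0,1],[[0.0015,0,0.005],0,1],[[0.0015,0,0.005],0,1]]}}

```text
time: 20.6
tool_pos: [0.5245, 0.0514, 0.2391]
ee_rot: [3.142, -0.001, 0.23]
wrist_force: [0.6, 0.1, 1.0]
width: 0.0178
finger_force: 30.0
```

```bash
python3 st.py
```

```text
above mm -1.97 lat e -0.42 Y 0.27 Fn 0.68 Fe 0.31 FY -0.02 t 20.85
```

{"fn": "carry_out", "kwargs": {"steps": [[[0.0005,0,0.0015],0,1],[[0.001,0,0.0029],0,1],[[0.001,0,0.0029],0,1],[[0.001,0,0.0029],0,1]]}}

```text
time: 21.4
tool_pos: [0.5255, 0.0516, 0.236]
ee_rot: [-3.142, -0.0, 0.23]
wrist_force: [-0.4, 0.2, 0.9]
width: 0.0177
finger_force: 30.0
```

```bash
python3 st.py
```

```text
above mm -5.08 lat e -0.41 Y 0.26 Fn 1.69 Fe 0.21 FY 0.17 t 21.65
```

{"fn": "carry_out", "kwargs": {"steps": [[[0.0003,0,0.001],0,1],[[0.0006,0,0.002],0,1],[[0.0006,0,0.002],0,1],[[0.0006,0,0.002],0,1]]}}

```text
time: 22.2
tool_pos: [0.5261, 0.0518, 0.2341]
ee_rot: [3.142, -0.0, 0.23]
wrist_force: [-0.3, 0.3, 2.9]
width: 0.018
finger_force: 30.0
```

```bash
python3 st.py; python3 st.py; python3 face.py
python3 - <<'E'
from h import *
s=snap('scene','scene9.png');C=cloud(s);im=cv2.imread('pics/scene9.png')
q=np.dstack([C@X,C@Y,C[...,2]]);p=q[(abs(q[...,2]-.172)<.006)&(q[...,0]>.45)&(q[...,0]<.6)&(abs(q[...,1]+.05)<.14)]
print('panel',p.min(0).round(3))
cv2.imwrite('pics/crop9.png',cv2.resize(im[150:220,230:300],(600,600),interpolation=2))
E
```

```text
above mm -7.18 lat e -0.45 Y 0.26 Fn 2.39 Fe 0.65 FY -0.07 t 22.45
above mm -7.24 lat e -0.48 Y 0.28 Fn 2.46 Fe 0.5 FY 0.01 t 22.75
t 22.8 tcp [0.5261 0.0518 0.234 ] 0.5239842903979146 -0.06974468101094233 F [-0.04  0.18  2.77]
n 750 tilt 18.47 face@grasp 0.0219 fingers bias 0.0011 dx 0.0102
panel [ 0.515 -0.18   0.166]
```

View pics/crop9.png

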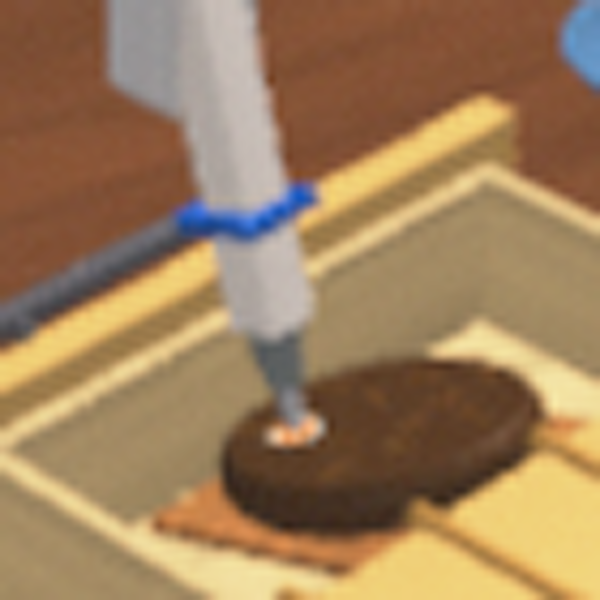

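The tip sits on the orange dot at crop (295,425). The pen's tilt measures 18.5°, the force is about 3.2 N (halfway in) and the drawer is at its stop, so I hand the job in.

```bash
python3 -c "
from bench import robot
print(robot.close_job())"
```

```text
the job is handed in; nothing more can be done
None
```

I handed the job in with the drawer out at its stop and the meter's tip on the orange dot, still held at about 18° to match the cake's slope and pressed roughly halfway in at about 3.2 N; the hand-in call gave no verdict.

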